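# Pack the check weights and snap the slide lid shut

## Task

Put the check weights away: set the brass weight in the case, upright with its long side across the case, pushed right into the corner marked green on the rim, then pack the steel weight the same way up against it and against the same side wall. Then slide the lid along its channel, forcing it over the small end ridge until it is fully home, leaving the weights snug in place and the bottle, beaker and spatula undisturbed.

Things in the scene. Friction and masses are not known exactly. Their poses are not given: they have to be found in the camera images.
- case: Plywood slide-lid case fixed to the bench, 124 (x) x 156 (y) x 72 (z) mm; origin: centre of its underside. Lid closes towards case +y. Inside: x -50 to 50, y -64 to 66, floor at z 6 mm. Side walls and +y end wall are 72 mm high with vertical inner faces, grooved 7 mm deep at z 58 to 67.5 for the lid; the -y end wall is only 53 mm high. Turned within 0.3 rad of the world axes.
- brass_place (a point): Point on the case floor, case frame (-23, 51, 6) mm, with the case's axes: where the brass weight's origin lies when it touches both walls of the marked corner, its long side (x) along the case's x. The corner is at the case's -x, +y; green stripes mark its rim.
- steel_place (a point): Point on the case floor, case frame (-23, 21, 6) mm, with the case's axes: where the steel weight's origin lies when it touches the -x side wall and the brass weight, its long side along the case's x.
- lid_home (a point): Point on the case, case frame (0, -3, 58) mm, with the case's axes: where the lid's origin lies when the lid is fully home against its end stop at +y.
- end_ridge (a point): Middle of the crest of the end ridge, a springy rounded metal bar across the -y end wall, crest at case frame (0, -71, 57.5) mm. It catches the rib under the lid only over the last 18 mm of closing; a push of about 6 to 10 N along +y forces the lid over it, then the lid runs free to its end stop.
- lid: Loose brown wooden lid, 111 (x) x 150 (y) x 8 (z) mm, about 90 g; origin: centre of the plate's underside. It starts in the channel, axes along the case's, drawn out to -y by 100 to 112 mm, its outer end drooping up to 5 mm. Play in the channel 1.5 mm each way. A 3.5 mm high rib crosses its underside at y -58.5 mm.
- lid_grip (a point): Centre of the green grip bar on top of the lid, lid frame (0, -69, 17) mm, with the lid's axes. The bar is 50 (x) x 12 (y) x 18 (z) mm, flush with the lid's -y end. The lid can be pushed on the bar's -y face or drawn by the bar.
- brass_weight: Yellow brass block weight standing loose on the bench: block 54 (x) x 30 (y) x 26 (z) mm with a flat-sided grip centred on top, 14 (x) x 22 (y) x 20 (z) mm; 46 mm high in all, about 0.32 kg. Origin: centre of its underside.
- steel_weight: Grey steel block weight of the same shape and sizes as the brass one, origin at the centre of its underside. Stands loose on the bench.
- reagent_bottle: Bystander: closed amber bottle, 60 mm in diameter, 130 mm high, origin at the centre of its underside.
- beaker: Bystander: white open beaker, 70 mm in diameter, 85 mm high, origin at the centre of its underside.
- spatula: Bystander: thin steel lab spatula, 165 mm long, 13 mm wide, 5 mm thick, lying flat on the bench along its x axis, origin near its middle underneath.
Mind the look-alikes: they are no part of the job. Of the things shaped like the steel_weight, the grey one is meant.

How it is judged:
By the outcome, as a careful person would: the job done as asked, in the order asked, and still so for the second after the job is handed in, with the robot touching nothing.
It also fails if it takes over 67 s, if anything falls off the work surface, if the arm or the gripper's body presses on something with over 40 N, if the wrist force passes 120 N, or if a joint passes its speed limit or range.

## Robot

A 6-joint arm with a two-finger parallel gripper is mounted at the origin on the work surface. World frame = base frame: x ahead of the robot, y to its left, z up, the work surface at z = 0. Lengths are in m, angles in rad, forces in N, time in s.
With the tool pointing down it reaches from about 0.375 to 0.9 m from the base axis. Payload 3.1 kg.
Tool frame: the origin (TCP) lies midway between the tips of the shut fingers; the grasp point (between the pads) lies 19 mm behind it; z points along the fingers, y is the direction in which the jaws open and shut (so a half turn about z gives the same grasp; the last joint's range is limited). The gripper opens to 87 mm and grips with 3 to 60 N. Pads are 19 mm wide; open, the fingers measure 117 mm over their backs; the gripper's body (75 mm by 190 mm) begins 51 mm behind the grasp point.
Start: joints at [-1.294, 0.527, 1.433, -0, 1.181, -0.178], TCP at [0.275, -0.561, 0.223] pointing down, gripper open.
Joint ranges: [-3.08, 3.08], [-0.75, 2.2], [0.22, 2.44], [-1.43, 4.57], [0, 2.65], [-2.85, 2.85]. Speed limits (rad/s): [2.79, 2.79, 3.14, 3.14, 3.14, 3.14].

## Interface

Orientations are given as a unit quaternion [x, y, z, w].
In Python, from plant import r gives the robot as it stands.
- The arm moves only by the tool step_arm, never from a script. Its argument "series" is a list of rows, each a list of 2 entries, a list of its own where there are three numbers: the shift along the tool's x, y, z in m, then the turn about the tool's z in rad. A call has 1 to 10 rows; each row shifts and turns the commanded pose from where the row before left it, along the tool's axes as they then stand; what a row does not reach is not made up. A row lasts 1/8 s, in which the tool goes at most 62.5 mm and 10.7 degrees, less where a joint would pass 70% of its speed; a pose out of reach is approached as far as the arm can. A call is refused whole if a number of a shift passes 0.0625 or a number of a turn 0.188, either way. A call with a gripper value outside its range is refused whole. "hand" is the finger opening in m, from 0 to 0.087, set as the call begins (left out, the last holds). The fingers move at their own pace and stop on an object; "force" is the grip in N (left out, the last holds). Time passes only in rows, so rows that do not move let the fingers close. It gives the time, the measured TCP pose, the force and the opening at its end, in the units of the state.
- r.state(): the state, without advancing time (a new reading comes with each control period).
- r.camera(name): name is "side" or "top"; returns the picture (384x512x3 uint8, red, green, blue); there is no depth.
- r.calibration(name): a dict with "fx", "fy", "cx", "cy" (pixels), "eye" and "orientation" of the camera in the world. Camera axes: x right, y down, z forward; pixel columns grow to the right and rows downward; lengths in m; the calibration is good to about 2 mm. A picture is of the moment at which its call begins. calibration takes no time and is no camera call.
- r.finish_job(): hands the job in, once; it reports no verdict.
The state is a dict: "t": time; "q": joint angles; "dq": joint speeds; "tau": joint torques, N m; "tcp_pos": TCP position; "ee_rot": TCP orientation; "force": force on the tool from outside, world axes, zero at the start; "moment": the same for the moment, N m; "grip_width": opening from 0.0 (shut) to 1.0 (fully open).
Only numpy, scipy, OpenCV 4.12 (cv2) and the standard library are available. Lean on these libraries where they do the work, as an engineer would, in place of code of your own. Each camera call takes 0.05 s, during which the arm holds its last target.

## Working session

There is one attempt and no reset: what is moved stays moved. The work goes in short steps, Python scripts to look and compute and a tool call to move; the robot and the scene stay as the last step left them, time stands still between calls to the robot, and variables do not carry over. Pictures are saved under pics/ and viewed, and the job is handed in when it is done.

Besides the shell and the picture viewer there is one more tool, called after "Emit:" by a JSON object that holds its "name" and its "arguments". step_arm: Moves the arm, as the interface text tells. Its arguments: {"type":"object","properties":{"series":{"type":"array","items":{"type":"array"}},"hand":{"type":"number"},"force":{"type":"number"}},"required":["series"]}

```bash
mkdir -p pics; ls; python3 - <<'E'
from plant import r
import cv2
for n in("top","side"):
    cv2.imwrite(f"pics/{n}0.png",r.camera(n)[:,:,::-1]); print(n,r.calibration(n))
print(r.state())
E
```

```text
pics
top {'fx': 442.6394873481069, 'fy': 442.6394873481069, 'cx': 251.30976542533858, 'cy': 193.70899392574805, 'eye': array([ 0.46842898, -0.03341385,  1.10186897]), 'orientation': array([ 0.71395017, -0.69914964,  0.0253859 , -0.0286441 ])}
side {'fx': 408.91795729366845, 'fy': 408.91795729366845, 'cx': 255.70127854074468, 'cy': 194.941769053591, 'eye': array([0.19778424, 0.61760759, 0.8248949 ]), 'orientation': array([-0.23619326,  0.89636197, -0.36344761,  0.09302578])}
{'t': 0.1, 'q': array([-1.29450768e+00,  5.28361700e-01,  1.43377335e+00, -2.79004854e-05,
        1.18137673e+00, -1.78488520e-01]), 'dq': array([ 1.75516370e-03, -6.41843207e-05, -3.11465168e-03,  7.59813901e-04,
        1.39044577e-03,  3.25158338e-03]), 'tau': array([-8.06159660e-04, -4.40989816e+01, -1.77148980e+01,  6.35416643e-02,
        5.34126547e-02, -3.54115014e-05]), 'tcp_pos': array([ 0.2743836 , -0.56082355,  0.2216768 ]), 'ee_rot': array([ 9.74256773e-01,  2.25439169e-01, -5.97891339e-05, -9.57782661e-04]), 'force': array([ 0.92943821,  0.13319315, -0.04840638]), 'moment': array([ 0.00490953, -0.00553278,  0.03221652]), 'grip_width': 0.9976097232860838}
```

View pics/top0.png

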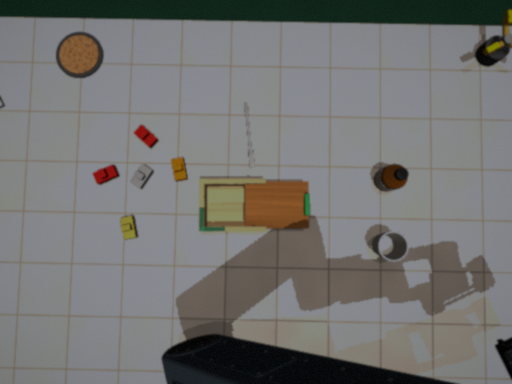

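View pics/side0.png

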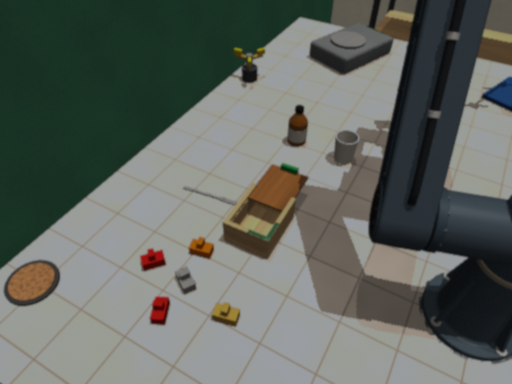

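Weight-shaped things in the top view: red (146,135), red (105,174), grey (142,176), orange (179,168) and yellow (128,227). Only the yellow one fits brass and only the grey one fits steel. The case is at about (255,204), with its green corner at (207,220) at lower left and the lid's grip bar at (307,204). I'll enlarge to confirm.

```bash
cat > h.py <<'E'
import numpy as np,cv2
from scipy.spatial.transform import Rotation as R
from plant import r
def ray(n,uv):
    c=r.calibration(n); uv=np.atleast_2d(uv).astype(float)
    d=np.c_[(uv[:,0]-c['cx'])/c['fx'],(uv[:,1]-c['cy'])/c['fy'],np.ones(len(uv))]
    return np.array(c['eye']),R.from_quat(c['orientation']).apply(d)
def cast(n,uv,z):
    e,d=ray(n,uv); return e+d*((z-e[2])/d[:,2])[:,None]
def proj(n,p):
    c=r.calibration(n); q=R.from_quat(c['orientation']).inv().apply(np.atleast_2d(p)-c['eye'])
    return np.c_[q[:,0]/q[:,2]*c['fx']+c['cx'],q[:,1]/q[:,2]*c['fy']+c['cy']]
def shot(n,name):
    a=r.camera(n)[:,:,::-1].copy(); cv2.imwrite(f'pics/{name}.png',a); return a
def crop(a,x0,x1,y0,y1,name,k=6):
    cv2.imwrite(f'pics/{name}.png',cv2.resize(a[y0:y1,x0:x1],None,fx=k,fy=k,interpolation=cv2.INTER_CUBIC))
E
python3 - <<'E'
from h import *
t=cv2.imread('pics/top0.png');s=cv2.imread('pics/side0.png')
crop(t,85,205,120,245,'c1',4);crop(s,130,250,230,330,'c2',5);crop(t,190,320,165,245,'c3',6);crop(s,215,315,155,260,'c4',5)
E
```

```text
(no output)
```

View pics/c1.png

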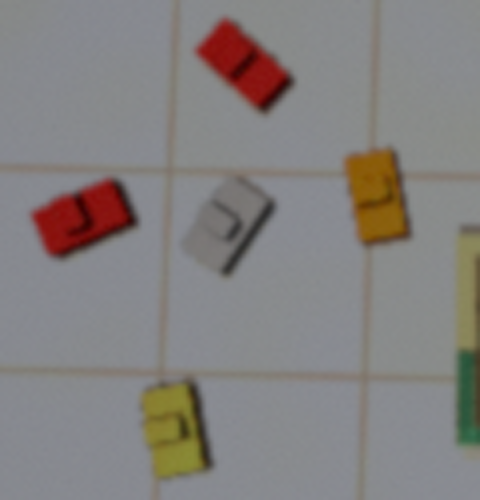

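View pics/c2.png

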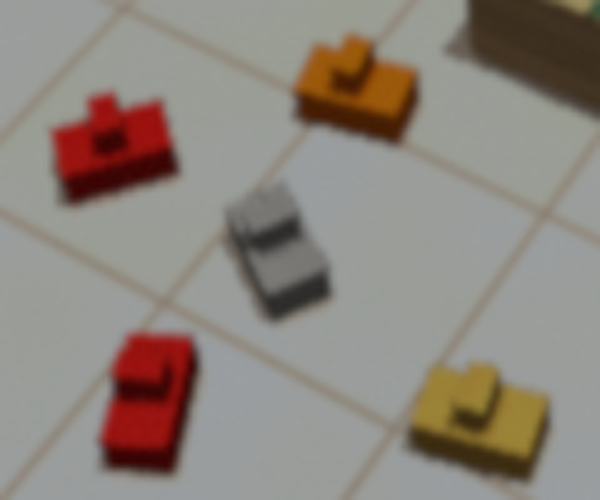

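View pics/c3.png

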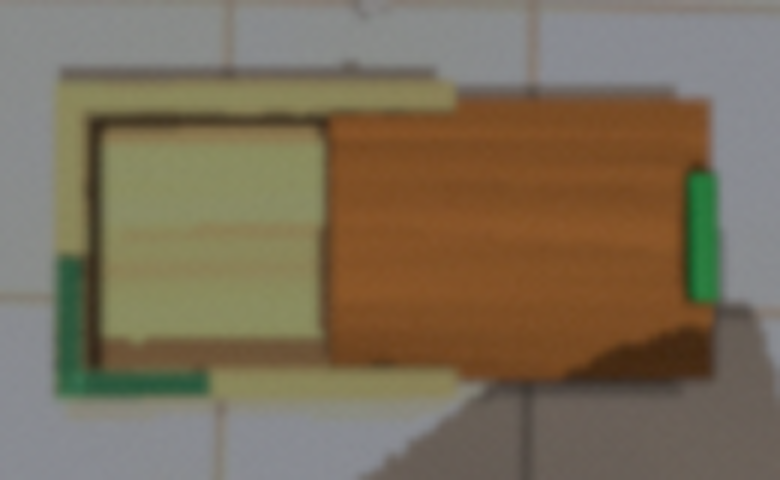

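View pics/c4.png

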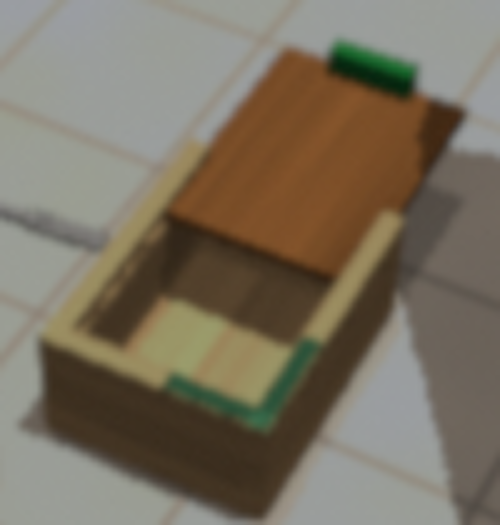

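The crop confirms it: yellow at top (128,227) is the brass weight and grey at top (142,176) is the steel weight. The two reds and the orange are look-alikes. The lid is drawn out to the right (−y), and the green L is at the case's lower-left rim. Next I measure.

```bash
cat > meas.py <<'E'
from h import *
def rect(n,img,box,lo,hi,z,k=6,show=None,close=0):
    x0,x1,y0,y1=box
    c=cv2.resize(img[y0:y1,x0:x1],None,fx=k,fy=k,interpolation=cv2.INTER_CUBIC)
    m=cv2.inRange(cv2.cvtColor(c,cv2.COLOR_BGR2HSV),lo,hi)
    m=cv2.morphologyEx(m,cv2.MORPH_OPEN,np.ones((5,5)))
    if close: m=cv2.morphologyEx(m,cv2.MORPH_CLOSE,np.ones((close,close)))
    cn=max(cv2.findContours(m,cv2.RETR_EXTERNAL,cv2.CHAIN_APPROX_NONE)[0],key=cv2.contourArea)
    b=cv2.boxPoints(cv2.minAreaRect(cn))
    uv=(b+.5)/k-.5+[x0,y0]
    p=cast(n,uv,z)
    if show:
        cv2.drawContours(c,[cn],-1,(255,0,255),1);cv2.polylines(c,[b.astype(int)],True,(255,255,0),1);cv2.imwrite(f'pics/{show}.png',c)
    e=[p[(i+1)%4]-p[i] for i in range(4)]
    l=[np.linalg.norm(v) for v in e]; i=int(np.argmax(l[:2]))
    v=e[i]; yaw=np.arctan2(v[1],v[0])
    print(show,'ctr',p.mean(0).round(4),'sides',np.round(l[:2],4),'long yaw',round(((yaw+np.pi/2)%np.pi-np.pi/2),4),'uv',uv.round(1).tolist())
    return p
E
python3 - <<'E'
from meas import *
t=cv2.imread('pics/top0.png')
hsv=cv2.cvtColor(t,cv2.COLOR_BGR2HSV)
for uv in [(128,222),(130,235),(134,237),(140,183),(147,172),(145,184),(138,183),(110,200),(203,190),(203,225),(230,180),(230,205),(280,200),(307,205),(230,228)]: print(uv,hsv[uv[1],uv[0]])
E
```

```text
(128, 222) [ 27 165 130]
(130, 235) [ 30 156 137]
(134, 237) [ 26 103 116]
(140, 183) [  0   6 123]
(147, 172) [ 12  10 123]
(145, 184) [135   5  98]
(138, 183) [ 15   8 123]
(110, 200) [105  11 141]
(203, 190) [ 24  94 128]
(203, 225) [51 78 85]
(230, 180) [ 27  84 137]
(230, 205) [ 27  87 138]
(280, 200) [ 14 180 130]
(307, 205) [ 68 172 123]
(230, 228) [ 27  85 138]
```

```bash
python3 - <<'E'
from meas import *
t=cv2.imread('pics/top0.png')
rect('top',t,(115,142,210,246),(20,100,95),(40,255,255),.026,12,'mb')
rect('top',t,(130,155,163,190),(0,0,102),(180,40,131),.026,12,'ms')
rect('top',t,(292,320,185,225),(50,100,60),(90,255,255),.084,10,'mg')
rect('top',t,(190,275,170,240),(20,40,70),(90,130,255),.072,8,'mc',close=25)
rect('top',t,(240,320,170,240),(5,150,40),(18,255,255),.066,8,'ml',close=25)
a=[cv2.imread(f'pics/{n}.png') for n in('mb','ms')]
h=max(x.shape[0] for x in a); cv2.imwrite('pics/m1.png',np.hstack([cv2.copyMakeBorder(x,0,h-x.shape[0],0,0,0) for x in a]))
E
```

```text
mb ctr [0.4632 0.2715 0.026 ] sides [0.0307 0.0539] long yaw 0.2254 uv [[119.1, 217.4], [131.5, 215.1], [135.6, 236.9], [123.1, 239.2]]
ms ctr [0.591  0.2408 0.026 ] sides [0.0643 0.0424] long yaw -0.5535 uv [[127.6, 181.3], [142.3, 159.4], [156.5, 168.9], [141.8, 190.8]]
mg ctr [ 0.5253 -0.1555  0.084 ] sides [0.0111 0.0491] long yaw 0.0111 uv [[304.1, 193.3], [308.9, 193.3], [308.9, 214.6], [304.1, 214.6]]
mc ctr [0.5212 0.0155 0.072 ] sides [0.1587 0.1281] long yaw -1.5474 uv [[198.5, 177.2], [266.3, 177.0], [266.4, 232.0], [198.6, 232.1]]
ml ctr [ 0.5234 -0.0859  0.066 ] sides [0.1499 0.1081] long yaw -1.5386 uv [[243.8, 182.0], [307.5, 181.2], [308.1, 227.3], [244.3, 228.1]]
```

View pics/m1.png

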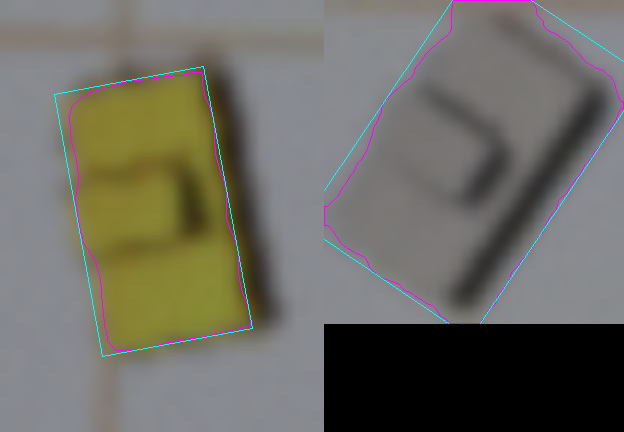

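View pics/mc.png

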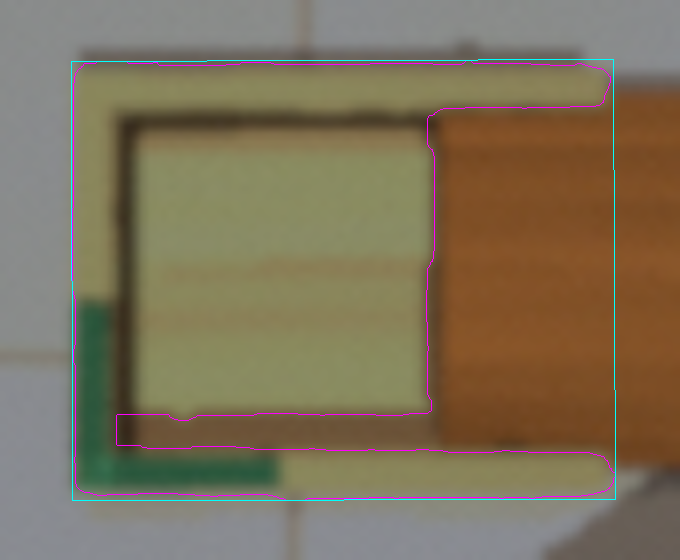

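```bash
python3 - <<'E'
from meas import *
t=cv2.imread('pics/top0.png').astype(float)
k=12;x0,x1,y0,y1=122,162,155,198
c=cv2.resize(t[y0:y1,x0:x1],None,fx=k,fy=k,interpolation=cv2.INTER_CUBIC)
d=c[:,:,0]-c[:,:,2]
print(np.percentile(d,[5,25,50,75,95]))
m=((d<2)&(c[:,:,1]>100)).astype(np.uint8)*255
m=cv2.morphologyEx(m,cv2.MORPH_OPEN,np.ones((21,21)))
cn=max(cv2.findContours(m,cv2.RETR_EXTERNAL,cv2.CHAIN_APPROX_NONE)[0],key=cv2.contourArea)
b=cv2.boxPoints(cv2.minAreaRect(cn)); p=cast('top',(b+.5)/k-.5+[x0,y0],.026)
print(p,p.mean(0),[np.linalg.norm(p[i+1]-p[i]) for i in(0,1)])
c=c.clip(0,255).astype(np.uint8);cv2.drawContours(c,[cn],-1,(255,0,255),1);cv2.polylines(c,[b.astype(int)],True,(255,255,0),1);cv2.imwrite('pics/ms2.png',c)
# case edges: gradient line fits in grey image
g=cv2.GaussianBlur(t[:,:,2],(0,0),.7)
def edge(axis,fixed,lo,hi,name,z):
    P=[]
    for f in fixed:
        line=g[lo:hi,f] if axis=='v' else g[f,lo:hi]
        gr=np.abs(np.gradient(line));i=int(gr[1:-1].argmax())+1
        a,b_,c_=gr[i-1],gr[i],gr[i+1]; i=i+.5*(a-c_)/(a-2*b_+c_+1e-9)
        P.append((f,lo+i) if axis=='v' else (lo+i,f))
    P=np.array(P);med=np.median(P[:,1 if axis=='v' else 0]);P=P[np.abs(P[:,1 if axis=='v' else 0]-med)<1.5]
    W=cast('top',P,z)
    vx,vy,x,y=cv2.fitLine(W[:,:2].astype(np.float32),cv2.DIST_HUBER,0,1e-5,1e-5).ravel()
    print(name,len(P),'ang',round(float(np.arctan2(vy,vx)%np.pi),4),'pt',x.round(4),y.round(4))
edge('v',range(205,262),174,181,'outer far +x',.072)
edge('v',range(203,240),181,187,'inner far',.072)
edge('v',range(212,262),223,229,'inner near',.072)
edge('v',range(203,262),229,235,'outer near',.072)
edge('h',range(182,228),196,203,'outer +y',.072)
edge('h',range(188,222),203,208,'inner +y',.072)
edge('h',range(188,222),240,248,'lid edge',.066)
edge('h',range(195,213),302,306,'bar in',.084)
edge('h',range(195,213),306,312,'bar out',.084)
E
```

```text
[-10.47977392  -2.93036758   4.42101792   6.94660081   8.56478677]
[[0.58616021 0.33547834 0.026     ]
 [0.67790184 0.24708256 0.026     ]
 [0.62247297 0.19078757 0.026     ]
 [0.5314408  0.27915336 0.026     ]] [0.60449395 0.26312546 0.026     ] [np.float64(0.12739835066859412), np.float64(0.0790030704901754)]
outer far +x 34 ang 1.5959 pt 0.5892 0.0356
inner far 37 ang 1.5939 pt 0.5707 0.045
inner near 50 ang 1.6035 pt 0.4706 -0.0044
outer near 44 ang 1.5791 pt 0.4598 0.027
outer +y 23 ang 0.0251 pt 0.496 0.0929
inner +y 19 ang 0.0306 pt 0.5316 0.0834
lid edge 32 ang 0.0005 pt 0.5116 -0.0079
bar in 18 ang 3.1254 pt 0.5265 -0.1479
bar out 18 ang 0.0463 pt 0.5256 -0.1618
```

View pics/ms2.png

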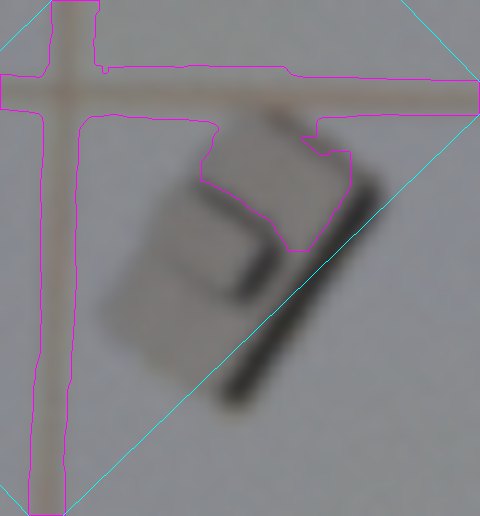

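```bash
python3 - <<'E'
from meas import *
c=np.array([[102,312],[225,387],[370,180],[240,105]])/12-.46+[122,155]
p=cast('top',c,.026);print(p.mean(0),[np.linalg.norm(p[i+1]-p[i]) for i in(0,1,2)]);v=p[3]-p[0]+p[2]-p[1];sy=np.arctan2(v[1],v[0]);print('steel yaw',sy)
steel=(p.mean(0)[0],p.mean(0)[1],sy)
# overlay
def box(o,yaw,dx,dy,z):
    R2=np.array([[np.cos(yaw),-np.sin(yaw)],[np.sin(yaw),np.cos(yaw)]])
    q=np.array([[-dx,-dy],[dx,-dy],[dx,dy],[-dx,dy]])/2
    return np.c_[q@R2.T+np.array(o),np.full(4,z)]
B=[box((.521,.016),.024,.124,.156,.072),box((.521,.016),.024,.124,.156,0),box((.4632,.2715),.2254,.054,.03,.026),box((.4632,.2715),.2254,.014,.022,.046),box(steel[:2],sy,.054,.03,.026),box(steel[:2],sy,.014,.022,.046)]
for n,bx in(('top',(85,285,120,245)),('side',(130,320,160,335))):
    a=cv2.imread(f'pics/{n}0.png');k=4
    a=cv2.resize(a,None,fx=k,fy=k,interpolation=cv2.INTER_CUBIC)
    for b in B: cv2.polylines(a,[((proj(n,b)+.5)*k-.5).round().astype(int)],True,(255,255,0),1)
    cv2.imwrite(f'pics/ov_{n}.png',a[bx[2]*k:bx[3]*k,bx[0]*k:bx[1]*k][:600,:800])
E
```

```text
[0.5910074  0.24319993 0.026     ] [np.float64(0.02967272310674148), np.float64(0.0512904128658965), np.float64(0.030988943709114678)]
steel yaw -0.5630926757587348
```

View pics/ov_top.png

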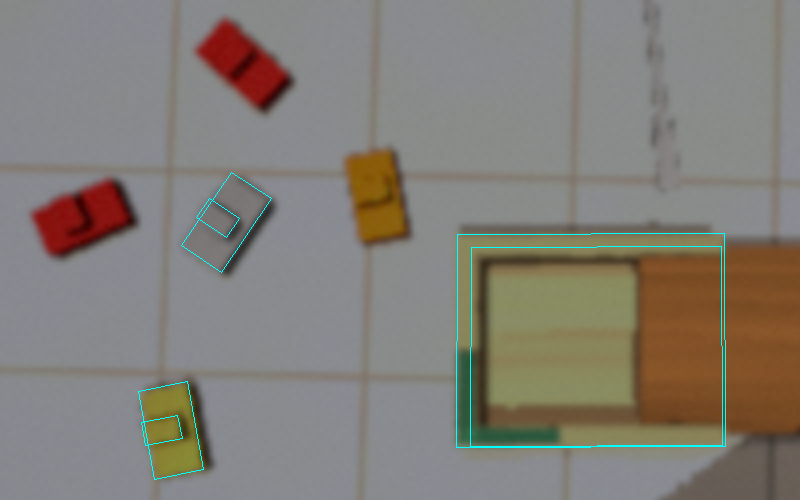

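View pics/ov_side.png

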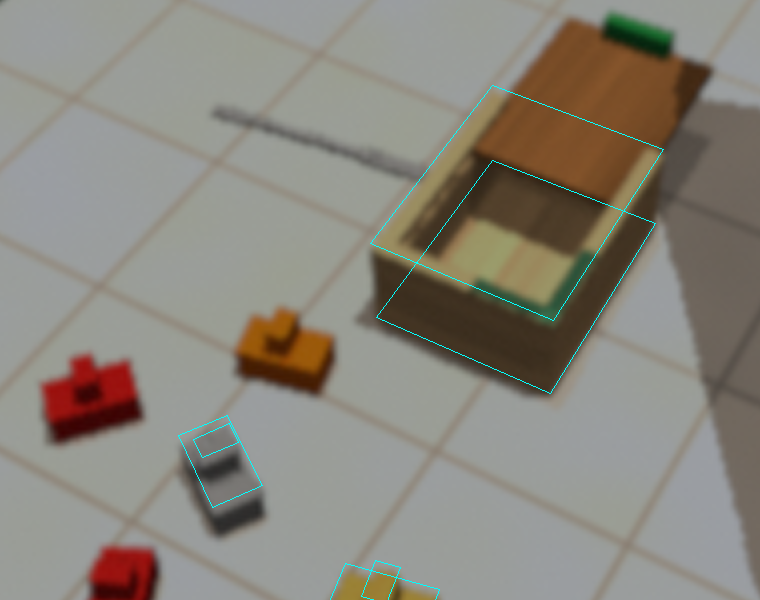

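Both overlays agree to about 1–2 px. Brass is at (0.463, 0.2715) with yaw 0.225, steel at (0.591, 0.243) with yaw −0.563, and the case at (0.521, 0.016) with yaw 0.024. Next, a planning helper.

```bash
cat > plan.py <<'E'
import numpy as np,sys
from scipy.spatial.transform import Rotation as R
from plant import r
def st():
    s=r.state();x=R.from_quat(s['ee_rot']).as_matrix()
    psi=np.arctan2(x[1,0],x[0,0]);return s,np.array(s['tcp_pos']),psi,x
def plan(x,y,z,psi,n):
    s,p,ps,M=st()
    d=np.array([x,y,z])-p;dp=-((psi-ps+np.pi)%(2*np.pi)-np.pi)
    rows=[];
    for i in range(n):
        rows.append([[round(float(v),4) for v in M.T@(d/n)],round(dp/n,3)])
        M=M@R.from_euler('z',round(dp/n,3)).as_matrix()
    return rows
def case(u,v,c=(.521,.016),a=.024):
    return c[0]+u*np.cos(a)-v*np.sin(a),c[1]+u*np.sin(a)+v*np.cos(a)
if __name__=='__main__':
    a=[eval(v) for v in sys.argv[1:]]
    s,p,ps,M=st();print('t',round(s['t'],2),'p',p.round(4),'psi',round(ps,4),'f',np.round(s['force'],1),'tilt z',M[:,2].round(4))
    if len(a)==5: print(plan(*a))
    if len(a)==6: print(plan(*case(a[0],a[1]),*a[2:5]))  # u v z psi n c
E
python3 plan.py .4632 .2715 .16 1.796 16
```

```text
t 0.1 p [ 0.2744 -0.5608  0.2217] psi 0.4548 f [ 0.9  0.1 -0. ] tilt z [-5.0e-04  1.8e-03 -1.0e+00]
[[[0.0335, -0.0415, 0.0039], np.float64(-0.084)], [[0.0368, -0.0386, 0.0039], np.float64(-0.084)], [[0.0399, -0.0354, 0.0039], np.float64(-0.084)], [[0.0428, -0.0319, 0.0039], np.float64(-0.084)], [[0.0453, -0.0282, 0.0039], np.float64(-0.084)], [[0.0475, -0.0243, 0.0039], np.float64(-0.084)], [[0.0494, -0.0202, 0.0039], np.float64(-0.084)], [[0.0509, -0.016, 0.0039], np.float64(-0.084)], [[0.052, -0.0117, 0.0039], np.float64(-0.084)], [[0.0528, -0.0073, 0.0039], np.float64(-0.084)], [[0.0533, -0.0028, 0.0039], np.float64(-0.084)], [[0.0533, 0.0017, 0.0039], np.float64(-0.084)], [[0.053, 0.0061, 0.0039], np.float64(-0.084)], [[0.0523, 0.0106, 0.0039], np.float64(-0.084)], [[0.0512, 0.0149, 0.0039], np.float64(-0.084)], [[0.0498, 0.0191, 0.0039], np.float64(-0.084)]]
```

Emit:
{"name": "step_arm", "arguments": {"series": [[[0.034,-0.042,0.002],-0.084],[[0.037,-0.039,0.002],-0.084],[[0.04,-0.035,0.002],-0.084],[[0.043,-0.032,0.002],-0.084],[[0.045,-0.028,0.002],-0.084],[[0.048,-0.024,0.002],-0.084],[[0.049,-0.02,0.002],-0.084],[[0.051,-0.016,0.002],-0.084],[[0.052,-0.012,0.004],-0.084],[[0.053,-0.007,0.004],-0.084]], "hand": 0.04}}

```text
t: 1.35
tcp_pos: [0.3939, -0.0389, 0.1985]
ee_rot: [0.797, 0.604, 0.0, 0.0]
force: [0.3, 0.3, 1.0]
grip_width: 0.458
```

Emit:
{"name": "step_arm", "arguments": {"series": [[[0.053,-0.003,0.006],-0.084],[[0.053,0.002,0.006],-0.084],[[0.053,0.006,0.006],-0.084],[[0.052,0.011,0.006],-0.084],[[0.051,0.015,0.006],-0.084],[[0.05,0.019,0.006],-0.084],[[0,0,0],0],[[0,0,0],0]]}}

```text
t: 2.35
tcp_pos: [0.4639, 0.2703, 0.1621]
ee_rot: [0.622, 0.783, -0.001, -0.0]
force: [-0.7, 0.4, 0.1]
grip_width: 0.461
```

```bash
python3 plan.py .4632 .2715 .065 1.796 4
```

```text
t 2.35 p [0.4639 0.2703 0.1621] psi 1.7992 f [-0.7  0.4  0.1] tilt z [-0.0018 -0.0011 -1.    ]
[[[0.0004, -0.0001, 0.0243], np.float64(0.001)], [[0.0004, -0.0001, 0.0243], np.float64(0.001)], [[0.0004, -0.0001, 0.0243], np.float64(0.001)], [[0.0004, -0.0001, 0.0243], np.float64(0.001)]]
```

Emit:
{"name": "step_arm", "arguments": {"series": [[[0.0005,0,0.04],0.003],[[0.0005,0,0.04],0],[[0,0,0.03],0],[[0,0,0.018],0],[[0,0,0],0],[[0,0,0],0]]}}

```text
t: 3.1
tcp_pos: [0.4651, 0.2709, 0.0354]
ee_rot: [0.624, 0.782, 0.0, 0.0]
force: [0.5, -0.4, 0.2]
grip_width: 0.46
```

```bash
python3 plan.py .4632 .2715 .0285 1.796 1; python3 - <<'E'
from h import *
a=shot('side','s1');crop(a,170,280,250,370,'s1c',5)
E
```

```text
t 3.1 p [0.4651 0.2709 0.0354] psi 1.7942 f [ 0.5 -0.4  0.2] tilt z [ 7.e-04  1.e-04 -1.e+00]
[[[0.001, -0.0017, 0.0069], np.float64(-0.002)]]
```

View pics/s1c.png

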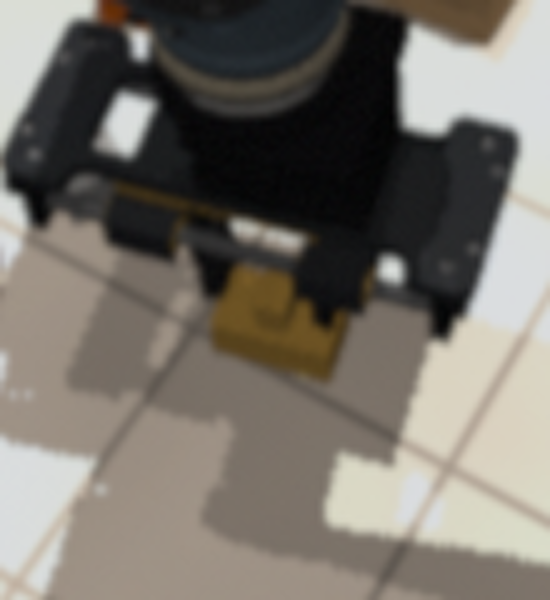

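The picture shows the grip (crop 262,290) between the two fingers. I'll go down and close.

Emit:
{"name": "step_arm", "arguments": {"series": [[[0.001,-0.0015,0.006],0],[[0,0,0],0]]}}

```text
t: 3.4
tcp_pos: [0.4626, 0.2724, 0.0287]
ee_rot: [0.623, 0.782, -0.0, -0.0]
force: [1.1, 0.6, 0.1]
grip_width: 0.46
```

Emit:
{"name": "step_arm", "arguments": {"series": [[[0,0,0],0],[[0,0,0],0],[[0,0,0],0],[[0,0,0],0],[[0,0,0],0]], "hand": 0.0, "force": 40}}

```text
t: 4.03
tcp_pos: [0.4628, 0.2724, 0.0286]
ee_rot: [0.623, 0.782, -0.0, -0.0]
force: [-0.6, 0.5, 0.2]
grip_width: 0.16
```

Emit:
{"name": "step_arm", "arguments": {"series": [[[0,0,-0.03],0],[[0,0,-0.05],0],[[0,0,-0.05],0],[[0,0,0],0],[[0,0,0],0]]}}

```text
t: 4.65
tcp_pos: [0.4617, 0.2719, 0.1575]
ee_rot: [0.623, 0.782, -0.001, -0.001]
force: [-0.6, 0.6, -4.5]
grip_width: 0.161
```

```bash
python3 plan.py -.018 .046 .155 1.595 8 0; python3 - <<'E'
from h import *
a=shot('side','s2');crop(a,150,290,200,340,'s2c',4)
E
```

```text
t 4.65 p [0.4617 0.2719 0.1575] psi 1.7958 f [-0.6  0.6 -4.5] tilt z [-2.4e-03 -9.0e-04 -1.0e+00]
[[[-0.0268, -0.001, 0.0003], np.float64(0.025)], [[-0.0268, -0.0003, 0.0003], np.float64(0.025)], [[-0.0268, 0.0004, 0.0003], np.float64(0.025)], [[-0.0267, 0.001, 0.0003], np.float64(0.025)], [[-0.0267, 0.0017, 0.0003], np.float64(0.025)], [[-0.0267, 0.0024, 0.0003], np.float64(0.025)], [[-0.0266, 0.003, 0.0003], np.float64(0.025)], [[-0.0265, 0.0037, 0.0003], np.float64(0.025)]]
```

View pics/s2c.png

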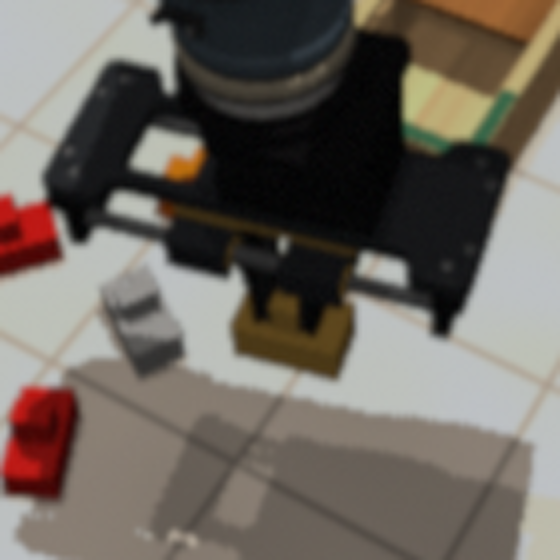

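The brass weight is held level and clear. Now I carry it over the case.

Emit:
{"name": "step_arm", "arguments": {"series": [[[-0.027,-0.001,0],0.025],[[-0.027,0,0],0.025],[[-0.027,0,0],0.025],[[-0.027,0.001,0],0.025],[[-0.027,0.002,0],0.025],[[-0.027,0.002,0],0.025],[[-0.027,0.003,0],0.025],[[-0.027,0.004,0],0.025],[[0,0,0],0],[[0,0,0],0]]}}

```text
t: 5.95
tcp_pos: [0.5022, 0.0599, 0.1571]
ee_rot: [0.698, 0.716, -0.001, -0.002]
force: [0.3, -0.2, -3.6]
grip_width: 0.151
```

```bash
python3 plan.py -.018 .044 .050 1.595 3 0; python3 - <<'E'
from h import *
a=shot('side','s3');crop(a,190,320,140,270,'s3c',4)
a=shot('top','t3');crop(a,180,320,150,260,'t3c',4)
E
```

```text
t 5.95 p [0.5022 0.0599 0.1571] psi 1.5955 f [ 0.3 -0.2 -3.6] tilt z [-3.8e-03  8.0e-04 -1.0e+00]
[[[-0.0002, 0.0001, 0.0357], np.float64(0.0)], [[-0.0002, 0.0001, 0.0357], np.float64(0.0)], [[-0.0002, 0.0001, 0.0357], np.float64(0.0)]]
```

View pics/s3c.png

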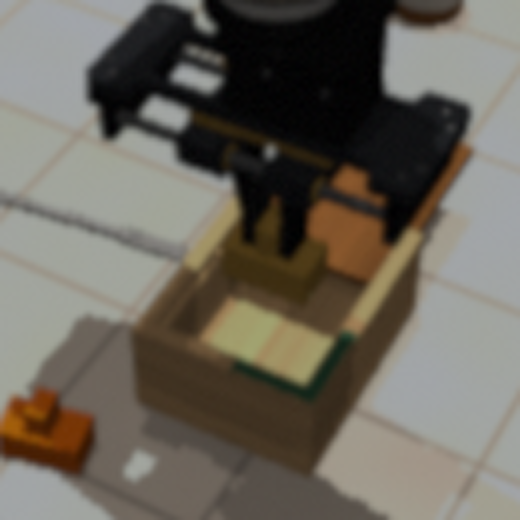

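The brass weight hangs over the open part with margin. I lower it in stages.

Emit:
{"name": "step_arm", "arguments": {"series": [[[0,0,0.035],0],[[0,0,0.035],0],[[0,0,0.025],0],[[0,0,0.012],0],[[0,0,0],0],[[0,0,0],0]]}}

```text
t: 6.8
tcp_pos: [0.5043, 0.0597, 0.0524]
ee_rot: [0.698, 0.716, 0.001, 0.001]
force: [-0.8, -0.2, -2.6]
grip_width: 0.154
```

Emit:
{"name": "step_arm", "arguments": {"series": [[[0,0,0.006],0],[[0,0,0.004],0],[[0,0,0.002],0],[[0,0,0],0]]}}

```text
t: 7.3
tcp_pos: [0.5034, 0.0595, 0.0394]
ee_rot: [0.698, 0.716, -0.0, -0.0]
force: [0.1, -0.4, -3.2]
grip_width: 0.159
```

Emit:
{"name": "step_arm", "arguments": {"series": [[[0,0,0.0035],0],[[0,0,0],0]]}}

```text
t: 7.55
tcp_pos: [0.5033, 0.0596, 0.0358]
ee_rot: [0.698, 0.716, -0.0, -0.0]
force: [0.4, -0.0, -2.8]
grip_width: 0.152
```

Emit:
{"name": "step_arm", "arguments": {"series": [[[0,0,0.0015],0],[[0,0,0],0]]}}

```text
t: 7.8
tcp_pos: [0.5036, 0.0596, 0.0346]
ee_rot: [0.698, 0.716, 0.0, 0.0]
force: [-0.3, 0.1, -2.9]
grip_width: 0.158
```

Emit:
{"name": "step_arm", "arguments": {"series": [[[0.003,0,0.0005],0],[[0.002,0,0],0],[[0,0,0],0]]}}

```text
t: 8.18
tcp_pos: [0.5042, 0.0646, 0.0345]
ee_rot: [0.698, 0.716, 0.001, 0.001]
force: [0.5, -2.4, 5.3]
grip_width: 0.159
```

Emit:
{"name": "step_arm", "arguments": {"series": [[[0.0015,0,0],0],[[0,0,0],0]]}}

```text
t: 8.43
tcp_pos: [0.5042, 0.0659, 0.0346]
ee_rot: [0.698, 0.716, 0.001, 0.001]
force: [0.1, -3.2, 5.2]
grip_width: 0.156
```

Emit:
{"name": "step_arm", "arguments": {"series": [[[0.0015,0,0],0],[[0,0,0],0]]}}

```text
t: 8.68
tcp_pos: [0.5041, 0.0673, 0.0345]
ee_rot: [0.698, 0.716, 0.0, 0.001]
force: [0.1, -5.2, 6.3]
grip_width: 0.161
```

Emit:
{"name": "step_arm", "arguments": {"series": [[[0.001,0,0],0],[[0,0,0],0]]}}

```text
t: 8.93
tcp_pos: [0.5041, 0.0679, 0.0345]
ee_rot: [0.698, 0.716, 0.0, 0.001]
force: [0.5, -6.6, 6.0]
grip_width: 0.158
```

Emit:
{"name": "step_arm", "arguments": {"series": [[[0.001,-0.003,0],0],[[0,-0.002,0],0],[[0,0,0],0]]}}

```text
t: 9.3
tcp_pos: [0.5038, 0.0679, 0.0349]
ee_rot: [0.698, 0.716, 0.003, 0.005]
force: [6.1, -7.2, 0.9]
grip_width: 0.156
```

```bash
python3 plan.py;  python3 - <<'E'
from h import *
a=shot('side','s4');crop(a,190,330,140,270,'s4c',5)
a=shot('top','t4');crop(a,180,320,150,260,'t4c',5)
E
```

```text
t 9.3 p [0.5038 0.0679 0.0349] psi 1.5959 f [ 6.1 -7.2  0.9] tilt z [ 0.0114 -0.0021 -0.9999]
```

View pics/s4c.png

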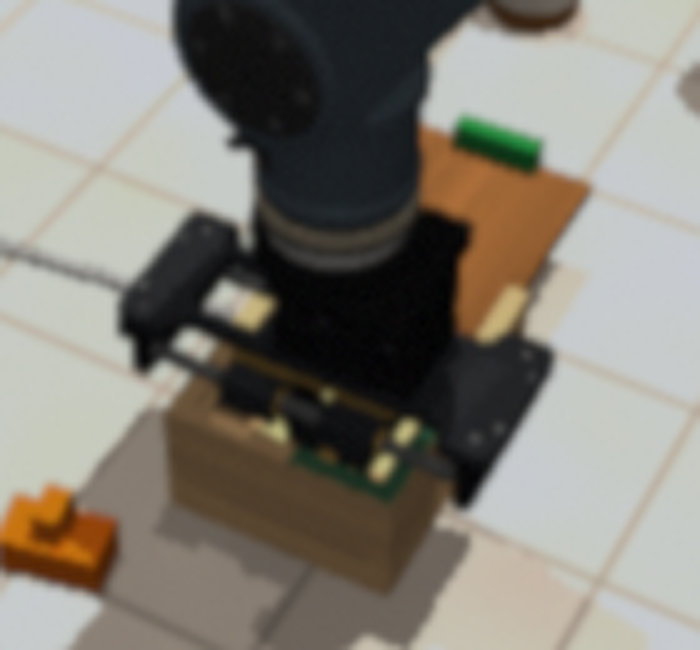

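View pics/t4c.png

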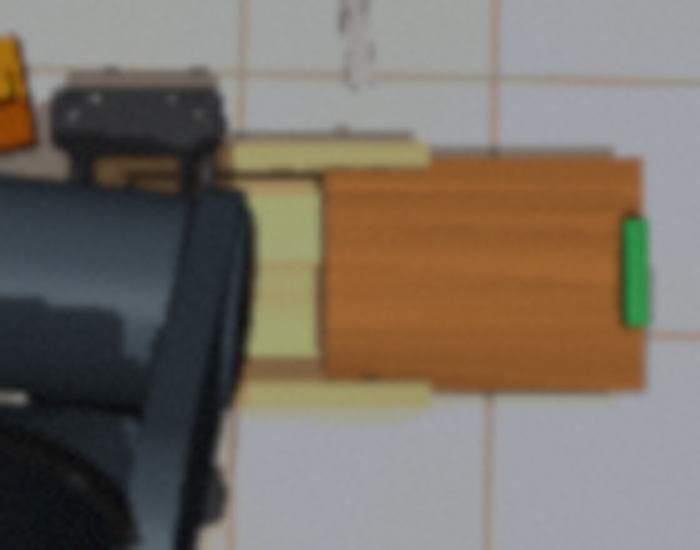

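The −x move stalled, maybe from friction against the end wall and floor. I ease off both presses and read again.

Emit:
{"name": "step_arm", "arguments": {"series": [[[-0.003,0,-0.001],0],[[0,0,0],0]]}}

```text
t: 9.65
tcp_pos: [0.4973, 0.0667, 0.0346]
ee_rot: [0.698, 0.716, -0.001, -0.001]
force: [0.0, -0.9, -2.1]
grip_width: 0.155
```

```bash
python3 plan.py; python3 -c "
from plant import r
s=r.state();print(s['moment'],s['tau'],s['grip_width'])"
```

```text
t 9.65 p [0.4973 0.0667 0.0346] psi 1.5954 f [ 0.  -0.9 -2.1] tilt z [-2.e-03  5.e-04 -1.e+00]
[-0.16453599 -0.16113051  0.01803322] [ 3.59487198e-01 -4.02711976e+01 -6.58474714e+00  1.81100671e-01
  1.84960496e-01 -3.34849767e-02] 0.15541011755904002
```

It was friction: it slid freely once unloaded (u≈−0.0225). Next I nudge −x until it touches.

Emit:
{"name": "step_arm", "arguments": {"series": [[[0,-0.001,0],0],[[0,0,0],0]]}}

```text
t: 9.9
tcp_pos: [0.4966, 0.0668, 0.0347]
ee_rot: [0.698, 0.716, -0.0, -0.001]
force: [0.4, 1.2, -3.8]
grip_width: 0.157
```

Emit:
{"name": "step_arm", "arguments": {"series": [[[0,-0.001,0],0],[[0,0,0],0]]}}

```text
t: 10.15
tcp_pos: [0.4966, 0.0665, 0.035]
ee_rot: [0.698, 0.716, 0.0, 0.0]
force: [1.8, 0.4, -3.3]
grip_width: 0.157
```

Emit:
{"name": "step_arm", "arguments": {"series": [[[0,-0.001,0],0],[[0,0,0],0]]}}

```text
t: 10.4
tcp_pos: [0.4966, 0.0664, 0.0352]
ee_rot: [0.698, 0.716, 0.001, 0.001]
force: [3.3, 1.4, -3.8]
grip_width: 0.153
```

The −x wall is touching (TCP stops at 0.4966). Now I press +y again.

Emit:
{"name": "step_arm", "arguments": {"series": [[[0.0015,0,0],0],[[0,0,0],0]]}}

```text
t: 10.65
tcp_pos: [0.4966, 0.0674, 0.0353]
ee_rot: [0.698, 0.716, 0.001, 0.001]
force: [4.5, -2.1, -4.4]
grip_width: 0.156
```

Emit:
{"name": "step_arm", "arguments": {"series": [[[0.001,0,0],0],[[0,0,0],0]]}}

```text
t: 10.9
tcp_pos: [0.4965, 0.0677, 0.0353]
ee_rot: [0.698, 0.716, 0.0, 0.001]
force: [4.0, -5.3, -3.6]
grip_width: 0.156
```

Emit:
{"name": "step_arm", "arguments": {"series": [[[0.001,0,0.0005],0],[[0,0,0],0]]}}

```text
t: 11.15
tcp_pos: [0.4965, 0.0678, 0.0353]
ee_rot: [0.698, 0.716, -0.0, 0.002]
force: [2.9, -10.2, 0.4]
grip_width: 0.154
```

Emit:
{"name": "step_arm", "arguments": {"series": [[[-0.0005,0,0.0008],0],[[0,0,0],0]]}}

```text
t: 11.4
tcp_pos: [0.4966, 0.0677, 0.0346]
ee_rot: [0.698, 0.716, 0.0, 0.002]
force: [3.6, -7.9, 0.8]
grip_width: 0.158
```

Emit:
{"name": "step_arm", "arguments": {"series": [[[0,0,0],0],[[0,0,0],0],[[0,0,0],0]], "hand": 0.02}}

```text
t: 11.78
tcp_pos: [0.4937, 0.0698, 0.0336]
ee_rot: [0.698, 0.716, -0.001, -0.001]
force: [0.2, -1.2, 0.4]
grip_width: 0.224
```

Emit:
{"name": "step_arm", "arguments": {"series": [[[-0.002,0.002,-0.001],0],[[0,0.001,-0.02],0],[[0,0,-0.05],0],[[0,0,-0.05],0],[[0,0,0],0]]}}

```text
t: 12.4
tcp_pos: [0.5005, 0.0674, 0.1581]
ee_rot: [0.698, 0.716, 0.002, 0.003]
force: [-0.1, 0.8, -0.4]
grip_width: 0.232
```

```bash
python3 - <<'E'
from plan import *
s,p,ps,M=st();print(p,ps)
print(plan(.591,.243,.15,-.563+np.pi/2,8),-.563+np.pi/2)
E
```

```text
[0.500462   0.06744598 0.15809209] 1.596118280584342
[[[0.0217, 0.0119, 0.0011], np.float64(0.074)], [[0.0225, 0.0102, 0.0011], np.float64(0.074)], [[0.0232, 0.0085, 0.0011], np.float64(0.074)], [[0.0237, 0.0068, 0.0011], np.float64(0.074)], [[0.0242, 0.005, 0.0011], np.float64(0.074)], [[0.0245, 0.0032, 0.0011], np.float64(0.074)], [[0.0246, 0.0014, 0.0011], np.float64(0.074)], [[0.0247, -0.0004, 0.0011], np.float64(0.074)]] 1.0077963267948966
```

Emit:
{"name": "step_arm", "arguments": {"series": [[[0.022,0.012,0],0.074],[[0.0225,0.01,0.001],0.074],[[0.023,0.0085,0.001],0.074],[[0.024,0.007,0.001],0.074],[[0.024,0.005,0.001],0.074],[[0.0245,0.003,0.001],0.074],[[0.0245,0.0015,0.001],0.074],[[0.0245,-0.0005,0.001],0.074],[[0,0,0],0],[[0,0,0],0]], "hand": 0.04}}

```text
t: 13.65
tcp_pos: [0.587, 0.2423, 0.1464]
ee_rot: [0.876, 0.482, -0.002, -0.0]
force: [0.3, -0.2, -0.1]
grip_width: 0.46
```

```bash
python3 - <<'E'
from plan import *
s,p,ps,M=st();print(p,ps)
print(plan(.591,.243,.035,1.008,4))
from h import *
a=shot('side','s5');crop(a,130,320,140,300,'s5c',4)
a=shot('top','t5');crop(a,110,320,140,245,'t5c',3)
E
```

```text
[0.58696285 0.24231273 0.14635887] 1.004907846621394
[[[0.0008, 0.0008, 0.0278], np.float64(-0.001)], [[0.0008, 0.0008, 0.0278], np.float64(-0.001)], [[0.0008, 0.0008, 0.0278], np.float64(-0.001)], [[0.0008, 0.0008, 0.0278], np.float64(-0.001)]]
```

View pics/s5c.png

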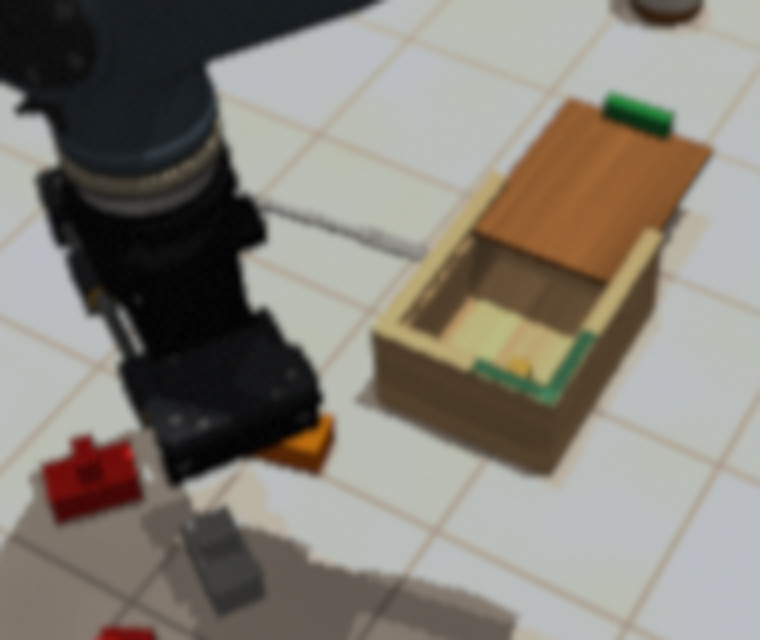

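View pics/t5c.png

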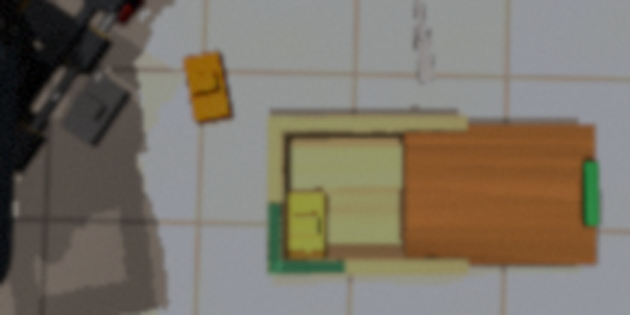

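The brass weight sits in the green corner (crop 306,222). Descending to the steel weight.

Emit:
{"name": "step_arm", "arguments": {"series": [[[0.001,0.001,0.035],-0.003],[[0.001,0.001,0.035],0],[[0.001,0.0,0.025],0],[[0,0,0.015],0],[[0,0,0],0],[[0,0,0],0]]}}

```text
t: 14.5
tcp_pos: [0.5926, 0.2445, 0.0388]
ee_rot: [0.876, 0.482, 0.001, 0.0]
force: [-0.2, -0.2, 0.1]
grip_width: 0.463
```

```bash
python3 - <<'E'
from plan import *
s,p,ps,M=st();print(p,ps,s['force'])
print(plan(.591,.243,.0285,1.008,1))
from h import *
a=shot('side','s6');crop(a,130,250,210,320,'s6c',5)
E
```

```text
[0.59262113 0.24452241 0.03882271] 1.006606147082276 [-0.1976091  -0.23393516  0.05352584]
[[[-0.0022, -0.0006, 0.0103], np.float64(-0.001)]]
```

View pics/s6c.png

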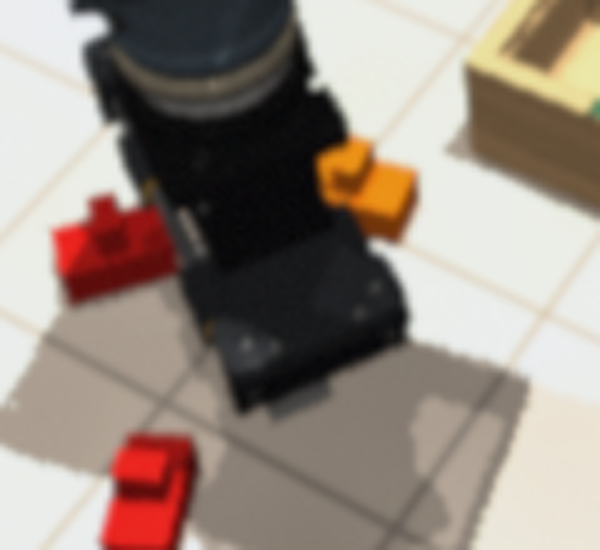

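Steel is hidden under the gripper, but position and force are as expected. Going down with a force check, then closing.

Emit:
{"name": "step_arm", "arguments": {"series": [[[-0.002,-0.0005,0.005],0],[[0,0,0.005],0],[[0,0,0],0]]}}

```text
t: 14.92
tcp_pos: [0.5898, 0.243, 0.0273]
ee_rot: [0.876, 0.482, -0.0, -0.0]
force: [-0.3, 0.6, -0.3]
grip_width: 0.461
```

Emit:
{"name": "step_arm", "arguments": {"series": [[[0,0,0],0],[[0,0,0],0],[[0,0,0],0],[[0,0,0],0],[[0,0,0],0]], "hand": 0.0}}

```text
t: 15.55
tcp_pos: [0.5899, 0.2433, 0.0278]
ee_rot: [0.876, 0.482, -0.0, -0.0]
force: [-1.4, 0.7, 1.1]
grip_width: 0.155
```

Emit:
{"name": "step_arm", "arguments": {"series": [[[0,0,-0.03],0],[[0,0,-0.05],0],[[0,0,-0.05],0],[[0,0,0],0]]}}

```text
t: 16.05
tcp_pos: [0.5936, 0.2437, 0.1621]
ee_rot: [0.876, 0.482, 0.005, 0.002]
force: [0.6, 0.3, -3.4]
grip_width: 0.157
```

```bash
python3 plan.py -.017 .013 .155 1.595 8 0; python3 - <<'E'
from h import *
a=shot('side','s7');crop(a,130,260,180,320,'s7c',4)
E
```

```text
t 16.05 p [0.5936 0.2437 0.1621] psi 1.0069 f [ 0.6  0.3 -3.4] tilt z [ 0.01    0.0019 -0.9999]
[[[-0.0287, 0.0049, 0.0007], np.float64(-0.074)], [[-0.029, 0.0027, 0.0007], np.float64(-0.074)], [[-0.0291, 0.0006, 0.0007], np.float64(-0.074)], [[-0.0291, -0.0016, 0.0007], np.float64(-0.074)], [[-0.0289, -0.0037, 0.0007], np.float64(-0.074)], [[-0.0286, -0.0059, 0.0007], np.float64(-0.074)], [[-0.028, -0.0079, 0.0007], np.float64(-0.074)], [[-0.0274, -0.01, 0.0007], np.float64(-0.074)]]
```

View pics/s7c.png

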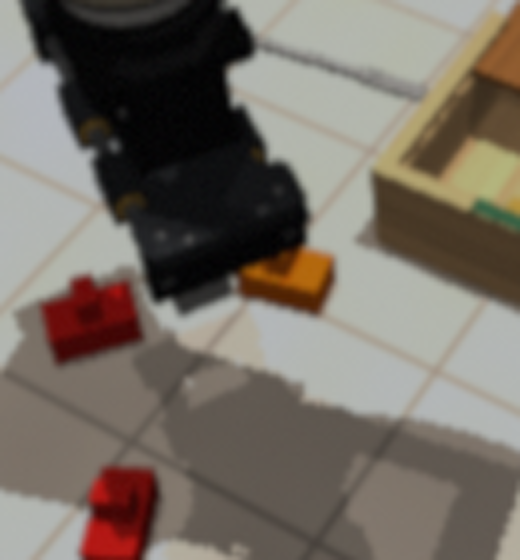

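The steel weight is lifted (−3.4 N) and the look-alikes are still in place. Carrying it over.

Emit:
{"name": "step_arm", "arguments": {"series": [[[-0.0285,0.005,0],-0.074],[[-0.029,0.0025,0],-0.074],[[-0.029,0.0005,0],-0.074],[[-0.029,-0.0015,0],-0.074],[[-0.029,-0.0035,0],-0.074],[[-0.0285,-0.006,0],-0.074],[[-0.028,-0.008,0],-0.074],[[-0.0275,-0.01,0],-0.074],[[0,0,0],0],[[0,0,0],0]]}}

```text
t: 17.35
tcp_pos: [0.4998, 0.0287, 0.1565]
ee_rot: [0.698, 0.717, -0.001, -0.001]
force: [0.4, -1.0, -3.3]
grip_width: 0.159
```

```bash
python3 plan.py -.017 .013 .052 1.595 1 0; python3 - <<'E'
from h import *
a=shot('side','s8');crop(a,190,320,140,270,'s8c',4)
E
```

```text
t 17.35 p [0.4998 0.0287 0.1565] psi 1.5977 f [ 0.4 -1.  -3.3] tilt z [-2.5e-03  7.0e-04 -1.0e+00]
[[[-0.0003, 0.0042, 0.1045], np.float64(0.003)]]
```

View pics/s8c.png

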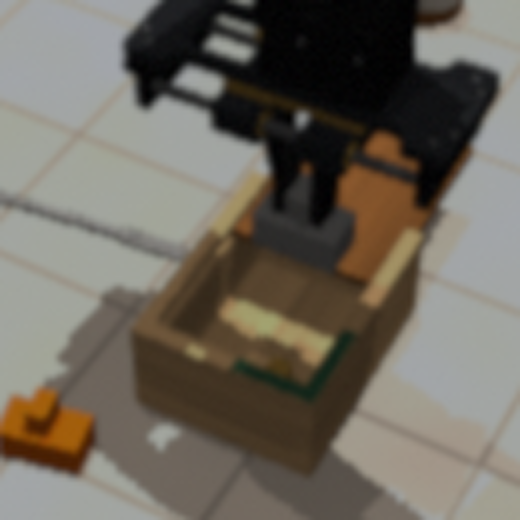

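Emit:
{"name": "step_arm", "arguments": {"series": [[[0,0.002,0.035],0.003],[[0,0.002,0.035],0],[[0,0,0.025],0],[[0,0,0.012],0],[[0,0,0],0],[[0,0,0],0]]}}

```text
t: 18.15
tcp_pos: [0.5053, 0.0286, 0.0515]
ee_rot: [0.698, 0.716, 0.001, 0.001]
force: [-0.0, -0.0, -1.9]
grip_width: 0.16
```

Emit:
{"name": "step_arm", "arguments": {"series": [[[0,0,0.007],0],[[0,0,0.005],0],[[0,0,0.0025],0],[[0,0,0],0]]}}

```text
t: 18.65
tcp_pos: [0.5043, 0.0284, 0.036]
ee_rot: [0.698, 0.716, -0.0, -0.0]
force: [0.0, -0.3, -2.9]
grip_width: 0.157
```

Emit:
{"name": "step_arm", "arguments": {"series": [[[0,-0.003,0.0012],0],[[0,-0.002,0],0],[[0,0,0],0],[[0,0,0],0]]}}

```text
t: 19.15
tcp_pos: [0.4996, 0.0283, 0.0351]
ee_rot: [0.698, 0.716, 0.0, 0.0]
force: [0.9, -0.7, -2.9]
grip_width: 0.158
```

Emit:
{"name": "step_arm", "arguments": {"series": [[[0,-0.0015,0],0],[[0,0,0],0]]}}

```text
t: 19.4
tcp_pos: [0.4978, 0.0283, 0.0351]
ee_rot: [0.698, 0.716, -0.0, -0.0]
force: [0.1, 0.2, -4.6]
grip_width: 0.155
```

Emit:
{"name": "step_arm", "arguments": {"series": [[[0,-0.0015,0],0],[[0,0,0],0]]}}

```text
t: 19.65
tcp_pos: [0.4975, 0.0282, 0.0352]
ee_rot: [0.698, 0.716, 0.001, 0.001]
force: [2.7, 0.9, -4.5]
grip_width: 0.152
```

Emit:
{"name": "step_arm", "arguments": {"series": [[[0.003,0,0],0],[[0.003,0,0],0],[[0,0,0],0]]}}

```text
t: 20.02
tcp_pos: [0.4974, 0.0343, 0.0353]
ee_rot: [0.698, 0.716, 0.001, 0.001]
force: [3.2, 0.1, -2.8]
grip_width: 0.159
```

Emit:
{"name": "step_arm", "arguments": {"series": [[[0.0015,0,0],0],[[0,0,0],0]]}}

```text
t: 20.27
tcp_pos: [0.4974, 0.0356, 0.0353]
ee_rot: [0.698, 0.716, 0.001, 0.001]
force: [4.7, -1.7, -2.7]
grip_width: 0.159
```

Emit:
{"name": "step_arm", "arguments": {"series": [[[0.0015,0,0],0],[[0,0,0],0]]}}

```text
t: 20.52
tcp_pos: [0.4973, 0.0363, 0.0353]
ee_rot: [0.698, 0.716, 0.0, 0.001]
force: [3.0, -4.8, -2.3]
grip_width: 0.153
```

Emit:
{"name": "step_arm", "arguments": {"series": [[[0.0015,0,0],0],[[0,0,0],0]]}}

```text
t: 20.78
tcp_pos: [0.4973, 0.0364, 0.0353]
ee_rot: [0.698, 0.717, -0.001, 0.002]
force: [3.1, -12.2, -1.8]
grip_width: 0.159
```

Emit:
{"name": "step_arm", "arguments": {"series": [[[0,0,0.001],0],[[0,0,0.0005],0],[[0,0,0],0]]}}

```text
t: 21.15
tcp_pos: [0.4973, 0.0364, 0.0345]
ee_rot: [0.698, 0.716, -0.0, 0.002]
force: [2.3, -12.1, 3.8]
grip_width: 0.153
```

Emit:
{"name": "step_arm", "arguments": {"series": [[[0,0,0],0],[[0,0,0],0],[[0,0,0],0]], "hand": 0.02}}

```text
t: 21.52
tcp_pos: [0.4944, 0.0394, 0.0333]
ee_rot: [0.698, 0.716, -0.001, -0.002]
force: [0.5, -0.0, -0.7]
grip_width: 0.226
```

```bash
python3 plan.py
```

```text
t 21.52 p [0.4944 0.0394 0.0333] psi 1.5961 f [ 0.5 -0.  -0.7] tilt z [-3.6e-03  8.0e-04 -1.0e+00]
```

Emit:
{"name": "step_arm", "arguments": {"series": [[[-0.003,0.002,-0.001],0],[[0,0.001,-0.015],0],[[0,0,-0.04],0],[[0,0,-0.05],0],[[-0.05,0,-0.03],0],[[-0.0625,0,0],0],[[-0.0625,0,0],0],[[-0.0625,0,0],0],[[-0.04,0,0],0],[[0,0,0],0]]}}

```text
t: 22.78
tcp_pos: [0.5064, -0.2449, 0.1705]
ee_rot: [0.7, 0.714, 0.0, 0.001]
force: [-0.5, 0.2, 0.4]
grip_width: 0.231
```

```bash
python3 - <<'E'
from h import *
import plan
s,p,ps,M=plan.st();print(s['t'],p,ps)
a=shot('side','s9');crop(a,190,330,140,270,'s9c',5)
a=shot('top','t9');crop(a,180,320,160,250,'t9c',5)
E
```

```text
22.775 [ 0.50642564 -0.24493574  0.17047371] 1.5914444854859522
```

View pics/s9c.png

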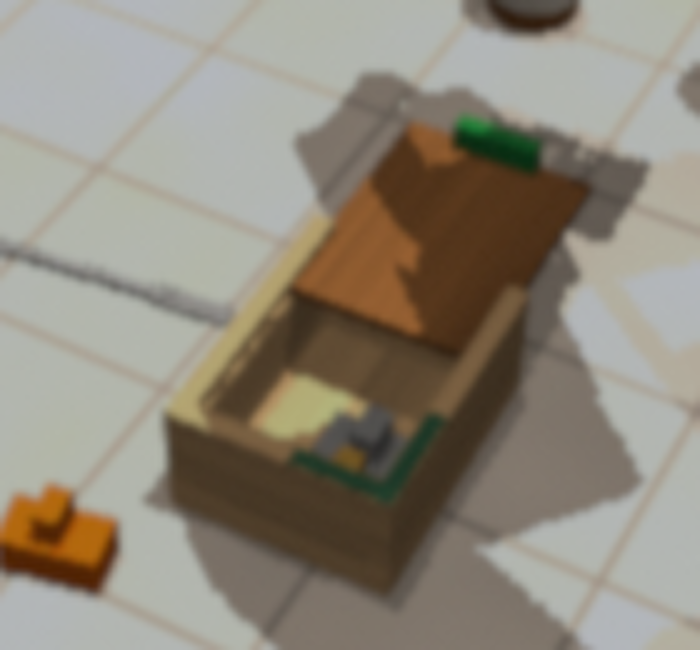

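View pics/t9c.png

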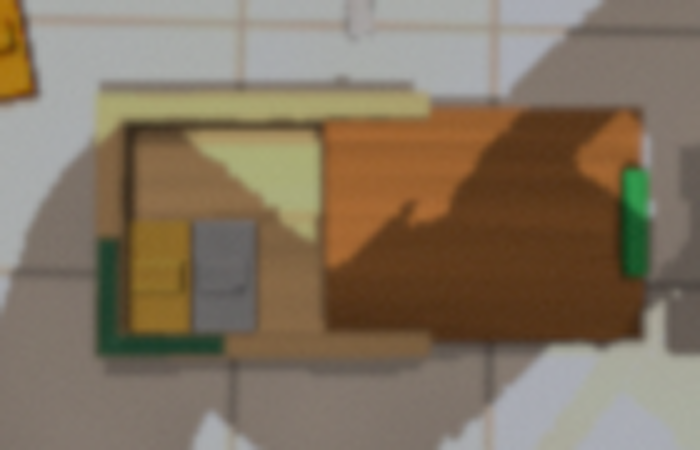

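The steel weight (crop 225,275) is flush with the brass one (160,275), and both are against the green side wall. Next I close the fingers and come down behind the lid bar.

```bash
python3 plan.py .000 -.205 .073 1.595 3 0
```

```text
t 22.88 p [ 0.5055 -0.2412  0.1699] psi 1.5947 f [-0.3  0.2 -0. ] tilt z [-7.0e-04  1.1e-03 -1.0e+00]
[[[0.0172, 0.0072, 0.0323], np.float64(-0.0)], [[0.0172, 0.0072, 0.0323], np.float64(-0.0)], [[0.0172, 0.0072, 0.0323], np.float64(-0.0)]]
```

Emit:
{"name": "step_arm", "arguments": {"series": [[[0.02,0.01,0],0],[[0.02,0.0115,0.02],0],[[0,0,0.04],0],[[0,0,0.037],0],[[0,0,0],0],[[0,0,0],0]], "hand": 0.0}}

```text
t: 23.62
tcp_pos: [0.5273, -0.2004, 0.0737]
ee_rot: [0.698, 0.716, 0.0, 0.0]
force: [0.9, 0.6, 0.1]
grip_width: 0.007
```

```bash
python3 plan.py .000 -.205 .072 1.595 1 0;  python3 - <<'E'
from h import *
a=shot('side','s10');crop(a,220,340,100,230,'s10c',5)
E
```

```text
t 23.62 p [ 0.5273 -0.2004  0.0737] psi 1.597 f [0.9 0.6 0.1] tilt z [ 1.e-03 -4.e-04 -1.e+00]
[[[0.0115, -0.0011, 0.0017], np.float64(0.002)]]
```

View pics/s10c.png

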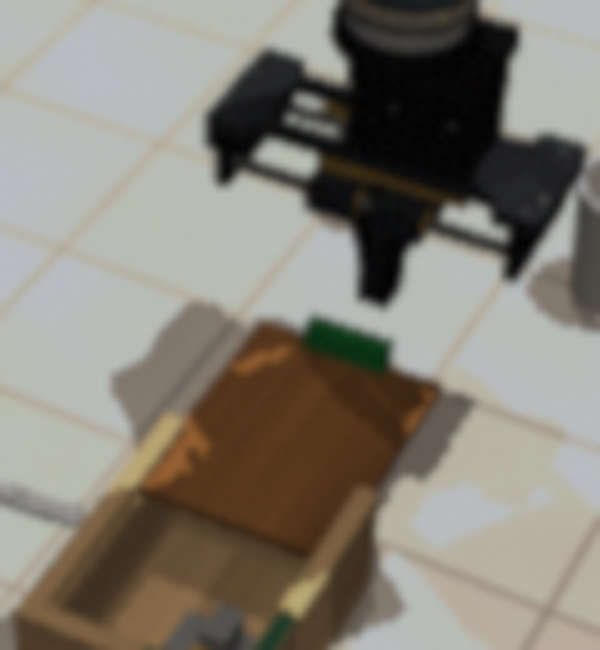

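Emit:
{"name": "step_arm", "arguments": {"series": [[[0.01,-0.001,0.0015],0.002],[[0.012,0,0],0],[[0.006,0,0],0],[[0.006,0,0],0],[[0.006,0,0],0],[[0,0,0],0]]}}

```text
t: 24.42
tcp_pos: [0.5265, -0.1627, 0.0721]
ee_rot: [0.699, 0.716, 0.0, 0.003]
force: [0.8, -4.9, 2.6]
grip_width: 0.008
```

Emit:
{"name": "step_arm", "arguments": {"series": [[[0.01,0,0],0],[[0.01,0,0],0],[[0.01,0,0],0],[[0,0,0],0]]}}

```text
t: 24.92
tcp_pos: [0.5268, -0.1353, 0.0733]
ee_rot: [0.698, 0.716, -0.001, 0.005]
force: [-2.4, -11.0, 9.1]
grip_width: 0.003
```

```bash
python3 plan.py;  python3 - <<'E'
from h import *
a=shot('side','s11');crop(a,200,330,110,250,'s11c',4)
E
```

```text
t 24.93 p [ 0.5268 -0.1353  0.0733] psi 1.5965 f [ -2.4 -11.    9.1] tilt z [ 0.0065 -0.0083 -0.9999]
```

View pics/s11c.png

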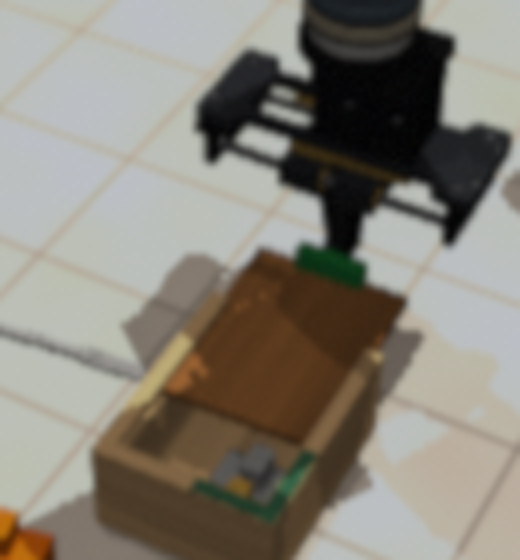

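The lid slides, but with 11 N along −y and 9 N upward, so it binds from the high push. I back off, lower the tip to the plate's level and look at it.

Emit:
{"name": "step_arm", "arguments": {"series": [[[-0.006,0,0],0],[[0,0,0],0],[[0,0,0],0]]}}

```text
t: 25.35
tcp_pos: [0.5235, -0.1363, 0.0705]
ee_rot: [0.699, 0.715, -0.0, -0.001]
force: [-0.3, 0.0, -0.0]
grip_width: 0.004
```

```bash
python3 - <<'E'
from h import *
import plan
s,p,ps,M=plan.st();print(s['t'],p,ps,s['force'],M[:,2])
a=shot('side','s12');crop(a,210,310,130,230,'s12c',6)
a=shot('top','t12');crop(a,190,320,160,250,'t12c',6)
E
```

```text
25.35 [ 0.52348401 -0.13627937  0.07050679] 1.593672799430069 [-0.25677441  0.03666592 -0.04116604] [-0.0016941   0.00133296 -0.99999768]
```

View pics/s12c.png

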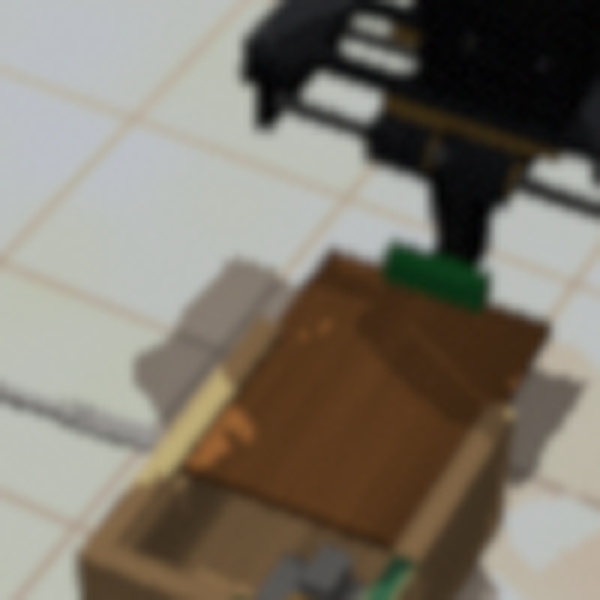

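View pics/t12c.png

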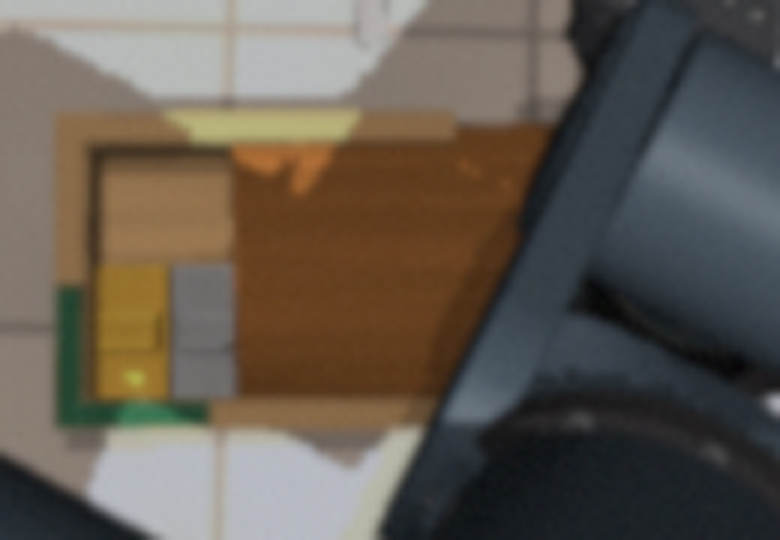

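Emit:
{"name": "step_arm", "arguments": {"series": [[[-0.006,0.001,0],0],[[0,0.001,0.009],0],[[0,0,0],0],[[0.005,0,0],0],[[0.005,0,0],0],[[0,0,0],0]]}}

```text
t: 26.2
tcp_pos: [0.526, -0.1324, 0.0622]
ee_rot: [0.699, 0.715, 0.0, -0.0]
force: [0.8, 0.5, 0.3]
grip_width: 0.003
```

Emit:
{"name": "step_arm", "arguments": {"series": [[[0.005,0,-0.0005],0],[[0.005,0,-0.0005],0],[[0,0,0],0]]}}

```text
t: 26.58
tcp_pos: [0.5258, -0.1225, 0.0632]
ee_rot: [0.699, 0.715, 0.0, -0.0]
force: [0.1, -0.3, 0.9]
grip_width: 0.003
```

Emit:
{"name": "step_arm", "arguments": {"series": [[[0.01,0,0],0],[[0.01,0,0],0],[[0.005,0,0],0],[[0,0,0],0]]}}

```text
t: 27.08
tcp_pos: [0.5251, -0.0972, 0.063]
ee_rot: [0.699, 0.715, 0.0, -0.0]
force: [-0.1, 0.2, -0.1]
grip_width: 0.006
```

```bash
python3 - <<'E'
from h import *
import plan
s,p,ps,M=plan.st();print(s['t'],p,ps,s['force'],M[:,2])
a=shot('side','s13');crop(a,210,310,140,240,'s13c',6)
E
```

```text
27.075 [ 0.52512942 -0.09724993  0.06299984] 1.5945613604395221 [-0.07953944  0.21282435 -0.1287952 ] [-4.21480171e-04  4.43979633e-04 -9.99999813e-01]
```

View pics/s13c.png

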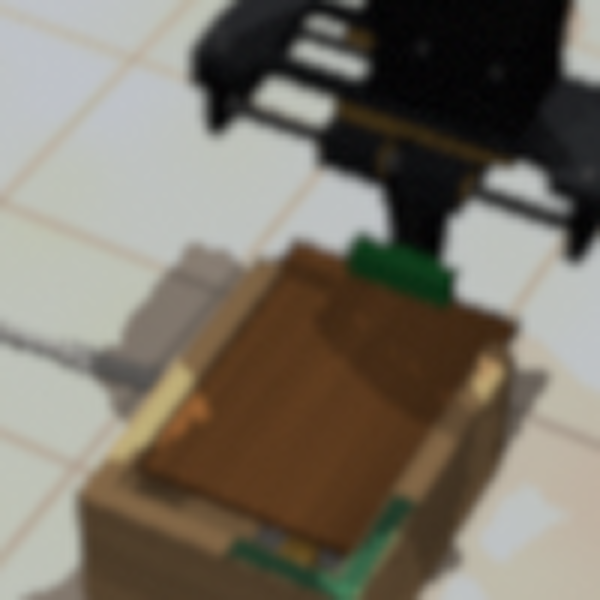

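The lid now runs freely, with about 26 mm left. Now the ridge.

Emit:
{"name": "step_arm", "arguments": {"series": [[[0.005,0,0],0],[[0.004,0,0],0],[[0,0,0],0]]}}

```text
t: 27.5
tcp_pos: [0.5253, -0.0895, 0.0633]
ee_rot: [0.699, 0.715, -0.0, 0.001]
force: [-1.7, -3.1, 1.4]
grip_width: 0.004
```

Emit:
{"name": "step_arm", "arguments": {"series": [[[0.003,0,0],0],[[0.002,0,0],0],[[0,0,0],0]]}}

```text
t: 27.88
tcp_pos: [0.5256, -0.0864, 0.0638]
ee_rot: [0.698, 0.716, -0.001, 0.002]
force: [-2.7, -9.1, 4.6]
grip_width: 0.002
```

Emit:
{"name": "step_arm", "arguments": {"series": [[[0.003,0,0],0],[[0.002,0,0],0],[[0,0,0],0]]}}

```text
t: 28.25
tcp_pos: [0.5255, -0.0801, 0.0636]
ee_rot: [0.699, 0.715, -0.0, 0.001]
force: [-1.6, -4.3, 3.2]
grip_width: 0.009
```

Emit:
{"name": "step_arm", "arguments": {"series": [[[0.003,0,0],0],[[0.002,0,0],0],[[0,0,0],0]]}}

```text
t: 28.62
tcp_pos: [0.5241, -0.073, 0.0626]
ee_rot: [0.699, 0.715, -0.0, -0.001]
force: [0.1, -0.3, -0.8]
grip_width: 0.005
```

Emit:
{"name": "step_arm", "arguments": {"series": [[[0.003,0,0],0],[[0.002,0,0],0],[[0,0,0],0]]}}

```text
t: 29.0
tcp_pos: [0.5247, -0.0718, 0.0631]
ee_rot: [0.698, 0.716, -0.002, 0.002]
force: [-3.9, -11.6, 0.1]
grip_width: 0.004
```

Firm stop at −0.0718, against a predicted home of about −0.0715. One more press to confirm.

Emit:
{"name": "step_arm", "arguments": {"series": [[[0.002,0,0],0],[[0.001,0,0],0],[[0,0,0],0]]}}

```text
t: 29.38
tcp_pos: [0.5247, -0.0717, 0.0633]
ee_rot: [0.697, 0.717, -0.003, 0.003]
force: [-5.6, -21.6, 0.9]
grip_width: 0.003
```

Emit:
{"name": "step_arm", "arguments": {"series": [[[-0.01,0,0],0],[[-0.03,0,0],0],[[-0.03,0,-0.03],0],[[0,0,-0.06],0],[[-0.03,-0.06,-0.06],0],[[-0.03,-0.06,0],0],[[0,0,0],0]]}}

```text
t: 30.25
tcp_pos: [0.4263, -0.1869, 0.1949]
ee_rot: [0.701, 0.714, -0.0, -0.002]
force: [-0.1, 0.7, 0.1]
grip_width: 0.003
```

```bash
python3 - <<'E'
from h import *
import plan
s,p,ps,M=plan.st();print(s['t'],p,ps,s['force'])
a=shot('side','s14');crop(a,200,330,130,260,'s14c',5)
b=shot('top','t14');crop(b,180,290,160,245,'t14c',6)
cv2.imwrite('pics/all.png',np.hstack([a,b])[:, ::1]) if 0 else cv2.imwrite('pics/all.png',cv2.resize(np.vstack([a,b]),(400,600)))
E
```

```text
30.25 [ 0.42632199 -0.18690336  0.19486259] 1.589334805315152 [-0.10764927  0.69349174  0.10639135]
```

View pics/s14c.png

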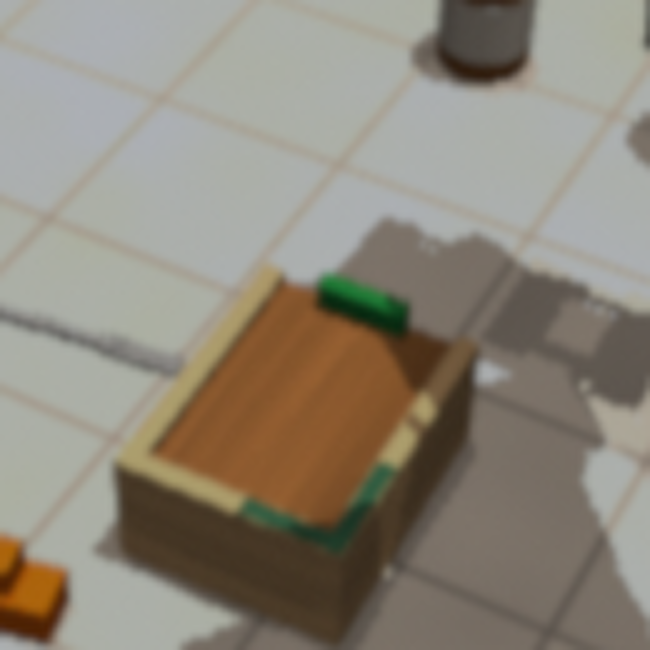

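View pics/t14c.png

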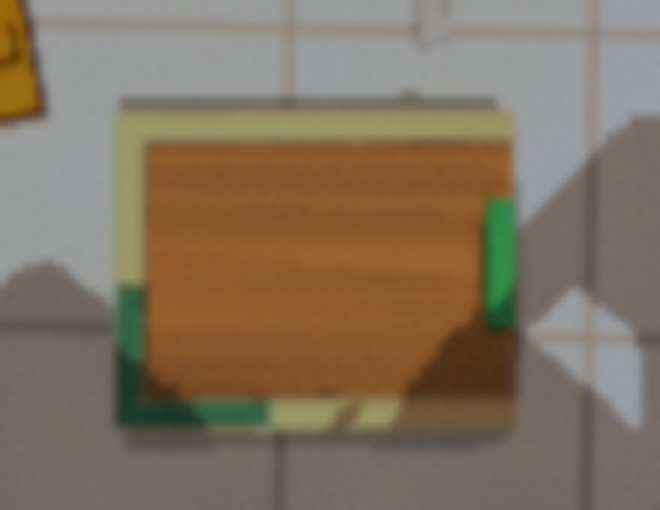

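View pics/all.png

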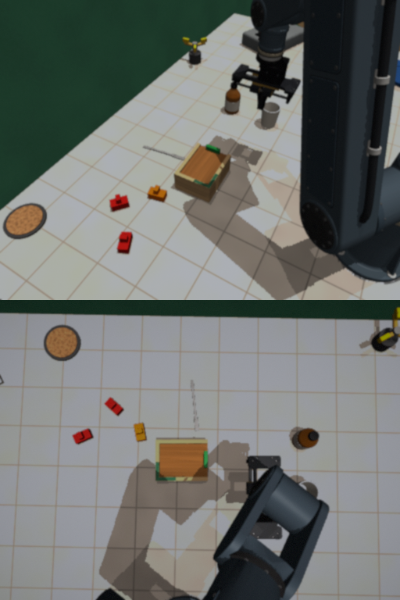

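The lid is flush with the case's −y end (top crop: bar edge at 515, wall end at 514). The bottle, beaker, spatula and look-alikes are where they started, and the arm is clear. Handing in.

```bash
python3 -c "
from plant import r
print(r.finish_job())"
```

```text
the job is handed in; nothing more can be done
None
```

The job is done and handed in at about 30 s of the 67 s allowed.

- **Brass weight:** I set it upright in the green corner and pressed it against the −x wall and then the +y wall until each gave contact force.
- **Steel weight:** I placed the grey one upright against the −x wall and pressed it up to the brass one with about 12 N. The top view then showed the two flush and square. The red and orange look-alikes were left alone.
- **Lid:** I pushed it by the grip bar's −y face. It met the ridge at about 9 N and stopped firmly within 0.3 mm of the predicted home, holding against a 21 N press. The last pictures show its end level with the case's −y end.
- **Bystanders:** the bottle and spatula look unmoved in both last views. The beaker looks unmoved in the side view, but the arm partly covers it in the top view.

**Hitches:** the first −x push on the brass weight stalled on friction until I eased the pressure. The first lid push bound at 11 N until I lowered the fingertip. The weights can't be seen under the closed lid; the last direct views were just before closing and, partly, during the push.

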